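# Index the stall's display turntable by one hole

### The job

Turn the display turntable on the market stall by one hole: hook a fingertip under the pull ring of its spring pin, lift the pin out of its hole, swing the lever's pin end one hole to the side where the candlestick stands (away from the robot or towards it), and let the pin drop fully home in that next hole. Only hook and push the ring, gently: do not grip or force it. Leave the candlestick, cup, bell and tin standing where they are.

Things in the scene. Friction and masses are not known exactly. Their poses are not given: they have to be found in the camera images.
- stand: Fixed steel foot of the turntable on the stall table. Origin on the table exactly below the vertical pivot axis, z up; its -x axis points to the robot's left (world +y, within 0.3 rad), where the index plate and the lever are; its +y axis points away from the robot.
- plate (a point): Mouth of the middle hole of the fixed steel index plate (top 20 mm above the table, 190 mm along the stand's y, 44 mm along x). Five round through holes of 11.5 mm lie 0.24 rad (40 mm) apart on an arc of 165 mm radius about the pivot, the middle one on the stand's -x axis. The pin starts in the middle hole.
- pivot (a point): On the pivot axis, at the top of the turntable: a wooden disc, 200 mm across, top 42 mm above the table. Small wares are fixed on it within 95 mm of the pivot, up to 92 mm above the table.
- barrel (a point): Top centre of the pin's barrel (24 mm across, top 56 mm above the table), 165 mm from the pivot near the end of a steel lever that sticks out radially from the disc over the index plate: 22 mm wide, its top 34 mm above the table. Lever and barrel turn with the disc.
- turntable (a joint): Angle of disc and lever, rad: 0 = lever along the stand's -x axis (middle hole); positive swings the lever end towards the stand's +y. Holes at -0.48, -0.24, 0, 0.24, 0.48; stops at -0.52, 0.52. Light friction (about 0.06 N m): it stays where it is left. While the pin is in a hole it is locked, with about 0.005 rad of play.
- pin (a joint): Lift of the spring pin, m: 0 home in a hole, 0.024 upper stop. 10 mm thick, round tip, reaches 14 mm into the hole: free to swing when lifted 14 to 20 mm (begins to at 11). Spring and weight pull it down: 4 N home, 7 N at 16 mm. Let down between holes it rests on the plate 14 mm up, and drops in once within about 3 mm of a hole's centre.
- ring (a point): Centre of the round pull ring on the pin (wire 6 mm, 50 mm inside, 62 mm over all; does not turn on the pin). It leans 45 degrees towards the pivot: lowest point on the pin, highest nearest the pivot; centre 145 mm from the pivot, 86 mm above the table (pin home). A finger slanting 45 degrees down along the lever towards the pivot passes square through it.
- ring_top (a point): Wire centre at the ring's highest point, 125 mm from the pivot, 106 mm above the table (pin home). A fingertip under this wire lifts the pin; the ring's sides take the sideways push. Beyond the ring a slanting fingertip may reach 25 mm past the ring's centre. A slanting finger still low in the ring slides back out as it rises: go well through and close under this wire first.
- candlestick: Loose brass candlestick, 112 mm tall, foot 72 mm across; origin at the centre of its underside. It stands beside the disc, 155 to 170 mm from the pivot, on the side away from the robot (stand's +y) or on the robot's side (stand's -y): the lever end has to swing to that side.
- cup: Loose white cup, no handle, 72 mm across, 85 mm tall; origin at the centre of its underside. It stands beside the disc on the side opposite to the candlestick. Leave alone.
- bell: Loose brass hand bell, 60 mm across, 85 mm tall; origin at the centre of its underside; behind the disc, away from the lever. Leave alone.
- tin: Loose round steel tin, 72 mm across, 38 mm tall; origin at the centre of its underside; behind the disc next to the bell. Leave alone.
Things that resemble listed ones, but are neither listed nor needed, are in the scene too. What is shaped like the candlestick but red is not meant.

How it is judged:
On the way, in this order (a step that is already met when the one before it is completed fails the run):
1. the pin is lifted out of its hole (by at least 11 mm) (value of joint pin above 0.011 m), for 0.1 s.
2. the lever stands at the next hole towards the candlestick, the pin home in it (((y of candlestick in the frame of stand above 0 m and value of joint turntable between 0.21 and 0.27 rad) or (not (y of candlestick in the frame of stand above 0 m) and value of joint turntable between -0.27 and -0.21 rad)) and value of joint pin below 0.003 m), for 0.2 s.
At the end, for the whole second after the job is handed in: The turntable has turned one hole towards the candlestick's side (within 0.03 rad of 0.24 or -0.24), the pin is home in that hole (up by less than 3 mm), the turntable is at rest, and the candlestick, cup, bell and tin are within 20 mm of where they stood (all of step 2 and velocity of joint turntable between -0.05 and 0.05 rad/s and distance of each of candlestick, cup, bell, tin from where it was at the start of the episode below 0.02 m); the robot touches nothing.
It fails at once if the candlestick is moved by more than 20 mm, lifted or knocked over (distance of candlestick from where it was at the start of the episode above 0.02 m or angle between candlestick's own z axis and vertical above 0.4 rad).
It fails at once if the cup is moved by more than 20 mm, lifted or knocked over (distance of cup from where it was at the start of the episode above 0.02 m or angle between cup's own z axis and vertical above 0.4 rad).
It fails at once if the bell is moved by more than 20 mm, lifted or knocked over (distance of bell from where it was at the start of the episode above 0.02 m or angle between bell's own z axis and vertical above 0.4 rad).
It fails at once if the tin is moved by more than 20 mm, lifted or knocked over (distance of tin from where it was at the start of the episode above 0.02 m or angle between tin's own z axis and vertical above 0.4 rad).
It fails at once if the pin or its ring is gripped or forced (more than 35 N from the fingers) (contact force between the fingers and pin above 35 N).
It also fails if it takes over 40 s, if anything falls off the work surface, if the arm or the gripper's body presses on something with over 40 N, if the wrist force passes 120 N, or if a joint passes its speed limit or range.

### The arm

A 6-joint arm with a two-finger parallel gripper is mounted at the origin on the work surface. World frame = base frame: x ahead of the robot, y to its left, z up, the work surface at z = 0. Lengths are in m, angles in rad, forces in N, time in s.
With the tool pointing down it reaches from about 0.375 to 0.825 m from the base axis. Payload 5.5 kg.
Tool frame: the origin (TCP) lies midway between the tips of the shut fingers; the grasp point (between the pads) lies arm.grip_point_offset behind it (arm.grip_point_offset is the distance from the TCP to the grasp point, in m); y points along the fingers, z is the direction in which the jaws open and shut, and the axes are right-handed (so a half turn about y gives the same grasp; the last joint's range is limited). The gripper opens to 85 mm and grips with 20 to 120 N. Pads are 22 mm wide; open, the fingers measure 114 mm over their backs; the gripper's body (76 mm by 85 mm) begins 54 mm behind the grasp point. The pads swing forward as they close: fully open they stand 13 mm farther back than shut.
Start: joints at [-1.169, 0.314, -0.047, 1.21, 0, 1.571], TCP at [0.235, -0.552, 0.231] pointing down, gripper open.
Joint ranges: [-2.67, 2.67], [-0.69, 1.73], [-1.03, 1.25], [-2.08, 2.16], [-1.42, 1.45], [-3.14, 3.14]. Speed limits (rad/s): [2.39, 2.39, 3.01, 3.14, 3.14, 3.14].

### API

Orientations are given as a unit quaternion [x, y, z, w].
In Python, from plant import arm gives the robot as it stands.
- The arm moves only by the tool move_arm, never from a script. Its arguments are lists of equal length, an entry for each row: "grip": the closure, from -1 (fully open) to 1 (shut); "dp": the shift along the world's x, y, z in m, a list of three; "twist": the turn about the world's z in rad. A call has 1 to 12 rows; each row shifts and turns the commanded pose from where the row before left it; what a row does not reach is not made up. A row lasts 1/10 s, in which the tool goes at most 50 mm and 8.59 degrees, less where a joint would pass 70% of its speed; a pose out of reach is approached as far as the arm can. A call with a gripper value outside its range is refused whole. The fingers move at their own pace and stop on an object; the grip force is fixed at half the most. Time passes only in rows, so rows that do not move let the fingers close. It gives the time, the measured TCP pose, the force and the opening at its end, in the units of the state.
- arm.get_obs(): the state, without advancing time (a new reading comes with each control period).
- arm.read_camera(name): name is "scene" or "top" or "wrist"; returns a dict with "image" (400x640x3 uint8, red, green, blue), "fx", "fy", "cx", "cy" (pixels), "extrinsics" (4x4, takes a point from world to camera coordinates). Camera axes: x right, y up, looking along -z (the intrinsics and any distortion apply to the point x, -y, -z); pixel columns grow to the right and rows downward; lengths in m; the calibration is good to about 2 mm. A picture is of the moment at which its call begins. There is no depth.
- arm.hand_in(): hands the job in, once; it reports no verdict.
The state is a dict: "clock": time; "joint_positions": joint angles; "joint_vel": joint speeds; "effort": joint torques, N m; "eef_pos": TCP position; "tool_rot": TCP orientation; "contact_force": force on the tool from outside, world axes, zero at the start; "ft_torque": the same for the moment, N m; "grip_width": opening from 0.0 (shut) to 1.0 (fully open).
Only numpy, scipy, OpenCV 4.12 (cv2) and the standard library are available. Lean on these libraries where they do the work, as an engineer would, in place of code of your own. Each camera call takes 0.05 s, during which the arm holds its last target. There are 200 camera calls.

## Working session

There is one attempt and no reset: what is moved stays moved. The work goes in short steps, Python scripts to look and compute and a tool call to move; the robot and the scene stay as the last step left them, time stands still between calls to the robot, and variables do not carry over. Pictures are saved under pics/ and viewed, about 8 in all and at most 12, crops included, and the job is handed in when it is done.

Besides the shell and the picture viewer there is one more tool, called after "Call:" in YAML: its name, and indented under it one key for each argument. move_arm: Moves the arm, as the interface text tells. Its arguments: {"type":"object","properties":{"grip":{"type":"array"},"dp":{"type":"array"},"twist":{"type":"array"}},"required":["grip","dp","twist"]}

```bash
mkdir -p pics; ls; cat > h.py <<'E'
import numpy as np, cv2
from plant import arm
def cam(n):
    c=arm.read_camera(n); return c
def save(c,f): cv2.imwrite('pics/'+f,c['image'][:,:,::-1])
def ray(c,u,v):
    E=np.array(c['extrinsics']);R=E[:3,:3];o=-R.T@E[:3,3]
    d=R.T@np.array([(u-c['cx'])/c['fx'],-(v-c['cy'])/c['fy'],-1.]);return o,d
def at(c,u,v,z):
    o,d=ray(c,u,v);return o+d*(z-o[2])/d[2]
def proj(c,p):
    q=np.array(c['extrinsics'])@np.append(p,1);return c['cx']+c['fx']*q[0]/-q[2],c['cy']-c['fy']*q[1]/-q[2]
E
python3 - <<'E'
from h import *
for n in('scene','top'):
    c=cam(n);save(c,n+'0.png');E=np.array(c['extrinsics']);print(n,c['fx'],c['cx'],c['cy'],-E[:3,:3].T@E[:3,3],[k for k in c])
o=arm.get_obs();print(o); print([a for a in dir(arm) if a[0]!='_'],arm.grip_point_offset)
E
```

```text
pics
scene 416.3578385892897 327.42447100874506 204.10582240294096 [ 1.20943519 -0.45720522  0.57381187] ['image', 'fx', 'fy', 'cx', 'cy', 'extrinsics']
top 371.5936090076765 314.94655862562325 198.20342206470337 [ 0.59152285 -0.11834025  0.73521539] ['image', 'fx', 'fy', 'cx', 'cy', 'extrinsics']
{'clock': 0.1, 'joint_positions': array([-1.16903469e+00,  3.14183034e-01, -4.79726806e-02,  1.21020048e+00,
        1.72556170e-05,  1.57079490e+00]), 'joint_vel': array([-0.00034597,  0.00046835,  0.00226839, -0.00088627,  0.00047137,
       -0.00067496]), 'effort': array([ 1.74262018e-04, -5.40766740e+01,  3.40541267e+01,  1.12342893e-02,
       -3.80073573e-05, -1.21672409e-05]), 'eef_pos': array([ 0.23442646, -0.55174413,  0.23050697]), 'tool_rot': array([-0.1411953 ,  0.69342903, -0.69234578,  0.14098718]), 'contact_force': array([-0.1554769 , -0.06118477, -0.08457214]), 'ft_torque': array([0.01086859, 0.0610447 , 0.01932788]), 'grip_width': 1.0021074895414506}
['PlanningError', 'get_obs', 'grip_point_offset', 'hand_in', 'read_camera'] 0.0187
```

View pics/scene0.png

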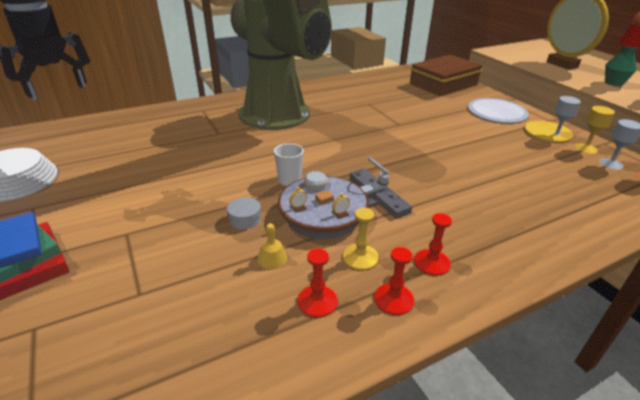

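View pics/top0.png

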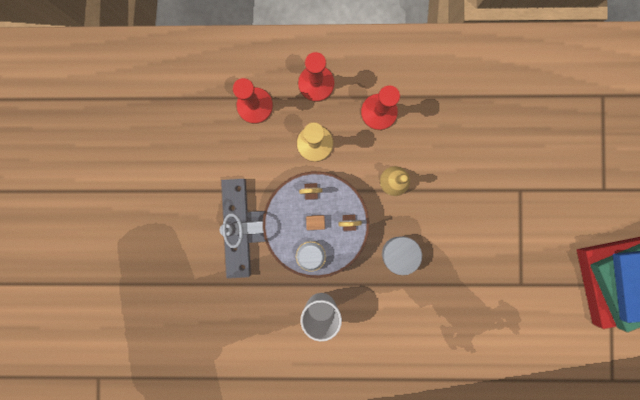

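Scene view: the gold candlestick (360,240) is on the far side of the disc, the cup (289,163) on the robot's side. Top view: disc at (316,224), ring about (231,231), plate about (235,228), gold candlestick foot (315,142). The lever therefore swings away from the robot, to +0.24. Next I measure.

```bash
python3 - <<'E'
from h import *
c=cam('top');im=cv2.cvtColor(c['image'],cv2.COLOR_RGB2HSV)
bgr=c['image'][:,:,::-1]
# non-wood: low saturation
m=((im[:,:,1]<70)).astype(np.uint8)*255; m[:170]=0;m[290:]=0;m[:,:200]=0;m[:,372:]=0
def big(mm):
    cs,_=cv2.findContours(mm,cv2.RETR_EXTERNAL,cv2.CHAIN_APPROX_NONE);return max(cs,key=cv2.contourArea)
dm=m.copy();dm[:,:252]=0
dm=cv2.morphologyEx(dm,cv2.MORPH_OPEN,np.ones((35,35)))
(u,v),a,_=cv2.fitEllipse(big(dm));print('disc px',u,v,a);P=at(c,u,v,.042);print('pivot',P)
pm=m.copy();pm[:,256:]=0
dk=((im[:,:,2]<105)&(im[:,:,1]<70)).astype(np.uint8)*255;dk[:170]=0;dk[290:]=0;dk[:,:215]=0;dk[:,256:]=0
r=cv2.minAreaRect(big(dk));print('plate',r);bx=cv2.boxPoints(r);W=np.array([at(c,*b,.02)for b in bx]);print(W.round(4))
M=W.mean(0);print('plate centre',M,'dist',np.linalg.norm((M-P)[:2]),'angle dir',np.arctan2(*(M-P)[[1,0]]))
y=((im[:,:,0]>20)&(im[:,:,0]<32)&(im[:,:,1]>110)).astype(np.uint8)*255;y[170:]=0;y[:,:280]=0;y[:,350:]=0
(u,v),rr=cv2.minEnclosingCircle(big(y));print('candle',u,v,rr,at(c,u,v,.01))
d=(M-P)[:2];d/=np.linalg.norm(d);print('d',d)
for n,rd,z in(('ring',.145,.086),('top',.125,.106),('barrel',.165,.056)):
    p=np.r_[P[:2]+d*rd,z];q=proj(c,p);print(n,p.round(4),np.round(q,1));cv2.circle(bgr:=np.ascontiguousarray(bgr),tuple(int(round(k))for k in q),1,(0,0,255),-1)
cv2.imwrite('pics/crop1.png',cv2.resize(bgr[165:295,205:385],None,fx=4,fy=4,interpolation=cv2.INTER_CUBIC))
E
```

```text
disc px 286.7019958496094 222.09634399414062 (42.471275329589844, 54.394630432128906)
pivot [ 0.55578678 -0.05437779  0.042     ]
plate ((247.20947265625, 256.4932556152344), (15.902676582336426, 45.778316497802734), 17.592424392700195)
[[ 0.4511  0.0519  0.02  ]
 [ 0.5351  0.0252  0.02  ]
 [ 0.5258 -0.0041  0.02  ]
 [ 0.4419  0.0226  0.02  ]]
plate centre [0.48850366 0.0239037  0.02      ] dist 0.1032231001402809 angle dir 2.2807811887494056
candle 312.77777099609375 132.5 9.892271041870117 [ 0.72926966 -0.10263882  0.01      ]
d [-0.65182229  0.75837174]
ring [0.4613 0.0556 0.086 ] [221.7 277.5]
top [0.4743 0.0404 0.106 ] [227.4 272.2]
barrel [0.4482 0.0708 0.056 ] [217.8 281.3]
```

View pics/crop1.png

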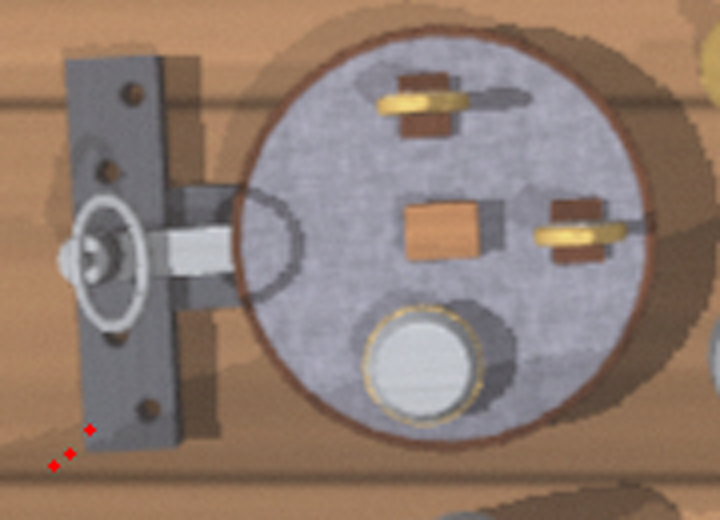

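```bash
python3 - <<'E'
from h import *
c=cam('top');f=lambda x,y,z:at(c,205+(x+.5)/4-.5,165+(y+.5)/4-.5,z)
P=f(442,238,.042);print('pivot',P, 'diam',np.linalg.norm(f(232,238,.042)-f(652,238,.042)),np.linalg.norm(f(442,24,.042)-f(442,452,.042)))
H=[f(*h,.02) for h in((132,93),(108,172),(118,337),(148,408))]
for h in H:
    e=(h-P)[:2];print('hole',h.round(4),np.linalg.norm(e).round(4),np.arctan2(e[1],e[0]).round(4))
C=[f(*h,.02) for h in((66,59),(160,57),(182,441),(90,450))]
print('plate c',np.mean(C,0),np.linalg.norm(C[0]-C[3]),np.linalg.norm(C[0]-C[1]))
a=np.mean([np.arctan2((h-P)[1],(h-P)[0])for h in H]);d=np.r_[np.cos(a),np.sin(a)];print('a',a,d)
R=f(110,263,.086);print('ring meas',R,np.linalg.norm((R-P)[:2]))
for n,rd,z in(('ring',.145,.086),('top',.125,.106),('barrel',.165,.056)):
    p=np.r_[P[:2]+d*rd,z];q=proj(c,p);print(n,p.round(4),np.round((np.array(q)-[205,165]+.5)*4-.5))
print('candle',at(c,315,143,.005),'cup rim',at(c,321,320,.085))
E
```

```text
pivot [ 0.55196301 -0.10743466  0.042     ] diam 0.19577180720038265 0.1993163779909871
hole [0.6208 0.0426 0.02  ] 0.165 1.1405
hole [0.5827 0.0542 0.02  ] 0.1645 1.383
hole [0.5031 0.0492 0.02  ] 0.1641 1.873
hole [0.469  0.0347 0.02  ] 0.1646 2.0992
plate c [0.54435947 0.04614268 0.02      ] 0.18893724544518217 0.045606597329469936
a 1.623919469607169 [-0.05309816  0.9985893 ]
ring meas [0.54364312 0.03731335 0.086     ] 0.14498692493164514
ring [0.5443 0.0374 0.086 ] [110. 262.]
top [0.5453 0.0174 0.106 ] [146. 262.]
barrel [0.5432 0.0573 0.056 ] [ 82. 259.]
candle [ 0.70947427 -0.10687437  0.005     ] cup rim [ 0.38748061 -0.11806935  0.085     ]
```

Measured points agree with the specification: ring 145 mm from the pivot, holes at 164–165 mm. The moves offer no tilt directly, so I'll test whether stretching past reach makes the arm tilt the tool. The tool's radial direction at the start already points nearly along the lever.

Call:
move_arm:
  grip: [1,1,1,1,1,1,1,1]
  dp:
    - [0.0195,-0.046,0]
    - [0.0195,-0.046,0]
    - [0.0195,-0.046,0]
    - [0.0195,-0.046,0]
    - [0.0195,-0.046,0]
    - [0.0195,-0.046,0]
    - [0.0195,-0.046,0]
    - [0.0195,-0.046,0]
  twist: [0,0,0,0,0,0,0,0]

```text
clock: 1.0
eef_pos: [0.3549, -0.8359, 0.1961]
tool_rot: [0.138, -0.679, 0.707, -0.144]
contact_force: [0.9, -1.0, -3.1]
grip_width: 0.005
```

Call:
move_arm:
  grip: [1,1,1,1,1,1]
  dp:
    - [0.0195,-0.046,0]
    - [0.0195,-0.046,0]
    - [0.0195,-0.046,0]
    - [0.0195,-0.046,0]
    - [0.0195,-0.046,0]
    - [0.0195,-0.046,0]
  twist: [0,0,0,0,0,0]

```text
clock: 1.6
eef_pos: [0.4093, -0.9644, 0.1455]
tool_rot: [0.119, -0.586, 0.785, -0.16]
contact_force: [0.7, 0.2, -0.6]
grip_width: -0.003
```

```bash
cat >> h.py <<'E'
from scipy.spatial.transform import Rotation as Ro
def st():
    o=arm.get_obs();R=Ro.from_quat(o['tool_rot']).as_matrix()
    y=R[:,1];print('t',round(o['clock'],2),'tcp',o['eef_pos'].round(4),'fing',y.round(3),'tilt',np.degrees(np.arccos(-y[2])).round(1),'az',np.arctan2(y[1],y[0]).round(3),'jaw',R[:,2].round(3),'q',o['joint_positions'].round(3),'F',o['contact_force'].round(1),'w',round(o['grip_width'],2))
    return o
E
python3 -c "
from h import *
st()"
```

```text
t 1.6 tcp [ 0.4093 -0.9644  0.1455] fing [ 0.111 -0.262 -0.959] tilt 16.5 az -1.169 jaw [ 0.375 -0.882  0.284] q [-1.169  1.177  1.248  1.353  0.     1.57 ] F [ 0.7  0.2 -0.6] w -0.0
```

Call:
move_arm:
  grip: [1,1,1,1,1,1,1,1]
  dp:
    - [0.016,-0.04,0.025]
    - [0.016,-0.04,0.025]
    - [0.016,-0.04,0.025]
    - [0.016,-0.04,0.025]
    - [0.016,-0.04,0.025]
    - [0.016,-0.04,0.025]
    - [0.016,-0.04,0.025]
    - [0.016,-0.04,0.025]
  twist: [0,0,0,0,0,0,0,0]

```text
clock: 2.4
eef_pos: [0.447, -1.07, 0.2648]
tool_rot: [0.093, -0.454, 0.868, -0.176]
contact_force: [-0.6, -0.2, 0.0]
grip_width: 0.003
```

```bash
python3 -c "
from h import *
st()"
```

```text
t 2.4 tcp [ 0.447  -1.07    0.2648] fing [ 0.221 -0.525 -0.822] tilt 34.7 az -1.172 jaw [ 0.322 -0.756  0.57 ] q [-1.176  1.117  1.25   1.098  0.002  1.565] F [-0.6 -0.2  0. ] w 0.0
```

Call:
move_arm:
  grip: [1,1,1,1]
  dp:
    - [0.016,-0.038,0.028]
    - [0.016,-0.038,0.028]
    - [0.016,-0.038,0.028]
    - [0.016,-0.038,0.028]
  twist: [0,0,0,0]

```text
clock: 2.8
eef_pos: [0.4656, -1.1131, 0.3288]
tool_rot: [0.079, -0.387, 0.9, -0.182]
contact_force: [-1.0, 0.1, 0.9]
grip_width: 0.002
```

Call:
move_arm:
  grip: [1,1]
  dp:
    - [-0.016,0.045,0.01]
    - [-0.016,0.045,0.01]
  twist: [0,0]

```text
clock: 3.0
eef_pos: [0.4504, -1.069, 0.3381]
tool_rot: [0.08, -0.389, 0.9, -0.182]
contact_force: [1.3, -2.2, -0.2]
grip_width: -0.0
```

```bash
python3 -c "
from h import *
st()"
```

```text
t 3.0 tcp [ 0.4504 -1.069   0.3381] fing [ 0.266 -0.632 -0.728] tilt 43.3 az -1.172 jaw [ 0.285 -0.67   0.685] q [-1.172  0.87   0.824  0.77  -0.     1.568] F [ 1.3 -2.2 -0.2] w -0.0
```

Call:
move_arm:
  grip: [1,1,1,1,1,1,1,1,1,1,1,1]
  dp:
    - [0.004,0.049,0]
    - [0.004,0.049,0]
    - [0.004,0.049,0]
    - [0.004,0.049,0]
    - [0.004,0.049,0]
    - [0.004,0.049,0]
    - [0.004,0.049,0]
    - [0.004,0.049,0]
    - [0.004,0.049,0]
    - [0.004,0.049,0]
    - [0.004,0.049,0]
    - [0.004,0.049,0]
  twist: [-0.029,-0.029,-0.029,-0.029,-0.029,-0.029,-0.029,-0.029,-0.029,-0.029,-0.029,-0.029]

```text
clock: 4.2
eef_pos: [0.4985, -0.4847, 0.3429]
tool_rot: [0.009, -0.396, 0.918, -0.026]
contact_force: [0.7, 0.7, -0.5]
grip_width: 0.001
```

```bash
python3 -c "
from h import *
st()"
```

```text
t 4.2 tcp [ 0.4985 -0.4847  0.3429] fing [ 0.04  -0.685 -0.727] tilt 43.4 az -1.512 jaw [ 0.037 -0.726  0.687] q [-0.489  0.105 -0.289  0.719 -0.626  2.45 ] F [ 0.7  0.7 -0.5] w 0.0
```

Call:
move_arm:
  grip: [1,1,1,1,1,1,1,1]
  dp:
    - [0.003,0.049,0]
    - [0.003,0.049,0]
    - [0.003,0.049,0]
    - [0.003,0.049,0]
    - [0.003,0.049,0]
    - [0.003,0.049,0]
    - [0.003,0.049,0]
    - [0.003,0.049,0]
  twist: [0,0,0,0,0,0,0,0]

```text
clock: 5.0
eef_pos: [0.5306, -0.1466, 0.3409]
tool_rot: [0.027, -0.413, 0.908, -0.063]
contact_force: [0.7, -0.1, -0.5]
grip_width: 0.002
```

```bash
python3 -c "
from h import *
st()"
```

```text
t 5.0 tcp [ 0.5306 -0.1466  0.3409] fing [ 0.092 -0.65  -0.754] tilt 41.0 az -1.431 jaw [ 0.101 -0.747  0.657] q [ 0.136  0.123 -0.222  1.222 -0.716  3.141] F [ 0.7 -0.1 -0.5] w 0.0
```

Call:
move_arm:
  grip: [1,1,1,1]
  dp:
    - [0.001,0.045,0]
    - [0.001,0.045,0]
    - [0.001,0.045,0]
    - [0.001,0.045,0]
  twist: [0,0,0,0]

```text
clock: 5.4
eef_pos: [0.5553, -0.057, 0.3405]
tool_rot: [0.058, -0.439, 0.889, -0.12]
contact_force: [-0.2, 0.3, 0.7]
grip_width: -0.001
```

```bash
python3 -c "
from h import *
st()"
```

```text
t 5.4 tcp [ 0.5553 -0.057   0.3405] fing [ 0.163 -0.586 -0.794] tilt 37.4 az -1.3 jaw [ 0.208 -0.766  0.608] q [ 0.266  0.148 -0.165  1.255 -0.653  3.141] F [-0.2  0.3  0.7] w -0.0
```

The tilt persists, so 45° is available, but joint 6 has hit its limit at this roll. I'll swing the fingers back to radial and push inward to see whether the tilt can be reversed.

Call:
move_arm:
  grip: [1,1,1,1,1,1,1,1,1,1]
  dp:
    - [-0.01,0.008,0]
    - [-0.01,0.008,0]
    - [-0.01,0.008,0]
    - [-0.01,0.008,0]
    - [-0.01,0.008,0]
    - [-0.01,0.008,0]
    - [-0.01,0.008,0]
    - [-0.01,0.008,0]
    - [-0.01,0.008,0]
    - [-0.01,0.008,0]
  twist: [0.135,0.135,0.135,0.135,0.135,0.135,0.135,0.135,0.135,0.135]

```text
clock: 6.4
eef_pos: [0.4542, 0.0226, 0.3412]
tool_rot: [-0.319, 0.301, -0.619, 0.651]
contact_force: [0.3, -0.7, -0.0]
grip_width: -0.002
```

```bash
python3 -c "
from h import *
st()"
```

```text
t 6.4 tcp [0.4542 0.0226 0.3412] fing [ 0.614  0.029 -0.789] tilt 37.9 az 0.047 jaw [0.787 0.043 0.615] q [ 0.052 -0.561 -0.772  0.697 -0.003  1.569] F [ 0.3 -0.7 -0. ] w -0.0
```

Call:
move_arm:
  grip: [1,1,1,1,1,1,1]
  dp:
    - [-0.048,-0.002,0]
    - [-0.048,-0.002,0]
    - [-0.048,-0.002,0]
    - [-0.048,-0.002,0]
    - [-0.048,-0.002,0]
    - [-0.048,-0.002,0]
    - [-0.048,-0.002,0]
  twist: [0,0,0,0,0,0,0]

```text
clock: 7.1
eef_pos: [0.2984, 0.0362, 0.363]
tool_rot: [-0.391, 0.365, -0.593, 0.603]
contact_force: [-0.2, -0.7, -0.3]
grip_width: -0.003
```

```bash
python3 -c "
from h import *
st()"
```

```text
t 7.1 tcp [0.2984 0.0362 0.363 ] fing [ 0.43  -0.008 -0.903] tilt 25.5 az -0.018 jaw [0.902 0.039 0.429] q [ 0.243 -0.688 -0.642  1.186 -0.111  1.752] F [-0.2 -0.7 -0.3] w -0.0
```

Call:
move_arm:
  grip: [1,1,1,1,1,1]
  dp:
    - [-0.04,-0.01,-0.02]
    - [-0.04,-0.01,-0.02]
    - [-0.04,-0.01,-0.02]
    - [-0.04,-0.008,-0.02]
    - [-0.04,-0.008,-0.02]
    - [-0.04,-0.008,-0.02]
  twist: [0,0,0,0,0,0]

```text
clock: 7.7
eef_pos: [0.1824, 0.0673, 0.2688]
tool_rot: [0.449, -0.391, 0.589, -0.547]
contact_force: [-1.2, 0.7, 0.2]
grip_width: -0.001
```

```bash
python3 -c "
from h import *
st()"
```

```text
t 7.7 tcp [0.1824 0.0673 0.2688] fing [ 0.293 -0.097 -0.951] tilt 18.0 az -0.321 jaw [0.956 0.031 0.291] q [ 0.861 -0.688 -0.794  1.343 -0.289  2.397] F [-1.2  0.7  0.2] w -0.0
```

The tilt reverses as well. A remaining 18° tilt, turned sideways, followed by another stretch gives 45° with a usable roll. I'll go back to the right side and stretch again.

Call:
move_arm:
  grip: [1,1,1,1,1,1,1,1,1,1,1,1]
  dp:
    - [0.045,-0.015,0.01]
    - [0.045,-0.015,0.01]
    - [0.045,-0.02,0]
    - [0.04,-0.03,0]
    - [0.0,-0.049,0]
    - [-0.01,-0.049,0]
    - [-0.01,-0.048,0]
    - [-0.01,-0.048,0]
    - [-0.01,-0.048,0]
    - [-0.01,-0.048,0]
    - [-0.01,-0.048,0]
    - [0,-0.048,0]
  twist: [0.05,0.05,0.05,0.05,0.05,0.05,0.05,0.05,0.05,0.05,0.05,0.05]

```text
clock: 8.9
eef_pos: [0.2547, -0.2819, 0.2809]
tool_rot: [-0.534, 0.288, -0.449, 0.656]
contact_force: [1.6, 1.2, 0.7]
grip_width: -0.006
```

```bash
python3 -c "
from h import *
st()"
```

```text
t 8.9 tcp [ 0.2547 -0.2819  0.2809] fing [ 0.282  0.027 -0.959] tilt 16.5 az 0.095 jaw [0.857 0.442 0.265] q [-1.064 -0.245 -0.548  1.15   0.263  0.06 ] F [1.6 1.2 0.7] w -0.01
```

Call:
move_arm:
  grip: [1,1,1,1,1,1,1,1,1,1,1,1]
  dp:
    - [0.01,-0.049,0]
    - [0.01,-0.049,0]
    - [0.01,-0.049,0]
    - [0.01,-0.049,0]
    - [0.02,-0.045,0]
    - [0.02,-0.045,0]
    - [0.02,-0.045,0]
    - [0.02,-0.045,0]
    - [0.02,-0.045,0]
    - [0.02,-0.045,0]
    - [0.02,-0.045,0]
    - [0.02,-0.045,0]
  twist: [0,0,0,0,0,0,0,0,0,0,0,0]

```text
clock: 10.1
eef_pos: [0.4374, -0.7924, 0.281]
tool_rot: [-0.536, 0.284, -0.453, 0.653]
contact_force: [0.2, -1.7, 1.9]
grip_width: 0.001
```

```bash
python3 -c "
from h import *
st()"
```

```text
t 10.1 tcp [ 0.4374 -0.7924  0.281 ] fing [ 0.287  0.014 -0.958] tilt 16.7 az 0.049 jaw [0.857 0.443 0.264] q [-1.165  0.992  1.19   1.664  0.273 -0.041] F [ 0.2 -1.7  1.9] w 0.0
```

Now stretch outward and up.

Call:
move_arm:
  grip: [1,1,1,1,1,1,1,1,1,1]
  dp:
    - [0.018,-0.042,0.018]
    - [0.018,-0.042,0.018]
    - [0.018,-0.042,0.018]
    - [0.018,-0.042,0.018]
    - [0.018,-0.042,0.018]
    - [0.018,-0.042,0.018]
    - [0.018,-0.042,0.018]
    - [0.018,-0.042,0.018]
    - [0.018,-0.042,0.018]
    - [0.018,-0.042,0.018]
  twist: [0,0,0,0,0,0,0,0,0,0]

```text
clock: 11.1
eef_pos: [0.519, -0.9555, 0.3199]
tool_rot: [0.577, -0.174, 0.571, -0.557]
contact_force: [0.1, 0.8, -1.1]
grip_width: 0.003
```

```bash
python3 -c "
from h import *
st()"
```

```text
t 11.1 tcp [ 0.519  -0.9555  0.3199] fing [ 0.436 -0.319 -0.842] tilt 32.7 az -0.631 jaw [0.853 0.444 0.274] q [-1.156  1.039  1.25   1.275  0.274  0.078] F [ 0.1  0.8 -1.1] w 0.0
```

Call:
move_arm:
  grip: [1,1,1,1,1,1,1]
  dp:
    - [0.018,-0.04,0.024]
    - [0.018,-0.04,0.024]
    - [0.018,-0.04,0.024]
    - [0.018,-0.04,0.024]
    - [0.018,-0.04,0.024]
    - [0.018,-0.04,0.024]
    - [0.018,-0.04,0.024]
  twist: [0,0,0,0,0,0,0]

```text
clock: 11.8
eef_pos: [0.5687, -1.0503, 0.3912]
tool_rot: [0.59, -0.087, 0.644, -0.479]
contact_force: [-0.5, -0.6, 0.4]
grip_width: -0.0
```

```bash
python3 -c "
from h import *
st()"
```

```text
t 11.8 tcp [ 0.5687 -1.0503  0.3912] fing [ 0.514 -0.527 -0.677] tilt 47.4 az -0.798 jaw [0.844 0.453 0.288] q [-1.144  1.046  1.25   0.978  0.252  0.163] F [-0.5 -0.6  0.4] w -0.0
```

Call:
move_arm:
  grip: [1,1,1,1,1,1,1,1,1,1,1,1]
  dp:
    - [-0.001,0.049,-0.003]
    - [-0.001,0.049,-0.003]
    - [-0.001,0.049,-0.003]
    - [-0.001,0.049,-0.003]
    - [-0.001,0.049,-0.003]
    - [-0.001,0.049,-0.003]
    - [-0.001,0.049,-0.003]
    - [-0.001,0.049,-0.003]
    - [-0.001,0.049,-0.003]
    - [-0.001,0.049,-0.003]
    - [-0.001,0.049,-0.003]
    - [-0.001,0.049,-0.003]
  twist: [-0.06,-0.06,-0.06,-0.06,-0.06,-0.06,-0.06,-0.06,-0.06,-0.06,-0.06,-0.06]

```text
clock: 13.0
eef_pos: [0.5636, -0.5279, 0.363]
tool_rot: [0.528, -0.272, 0.765, -0.25]
contact_force: [1.2, 0.5, -0.6]
grip_width: 0.002
```

Call:
move_arm:
  grip: [1,1,1,1,1,1,1,1,1,1,1]
  dp:
    - [-0.001,0.049,-0.003]
    - [-0.001,0.049,-0.003]
    - [-0.001,0.049,-0.003]
    - [-0.001,0.049,-0.003]
    - [-0.001,0.049,-0.003]
    - [-0.001,0.049,-0.003]
    - [-0.001,0.049,-0.003]
    - [-0.001,0.049,-0.003]
    - [-0.001,0.049,-0.003]
    - [-0.001,0.049,-0.003]
    - [-0.001,0.049,-0.003]
  twist: [0,0,0,0,0,0,0,0,0,0,0]

```text
clock: 14.1
eef_pos: [0.5531, 0.0117, 0.3283]
tool_rot: [0.528, -0.274, 0.764, -0.252]
contact_force: [1.7, -0.3, -0.8]
grip_width: -0.001
```

```bash
python3 -c "
from h import *
st()"
```

```text
t 14.1 tcp [0.5531 0.0117 0.3283] fing [ 0.096 -0.723 -0.684] tilt 46.8 az -1.439 jaw [ 0.944 -0.152  0.293] q [ 0.449  0.358 -0.018  1.515 -0.766  2.431] F [ 1.7 -0.3 -0.8] w -0.0
```

Call:
move_arm:
  grip: [1,1,1,1,1,1,1,1]
  dp:
    - [-0.004,0.04,-0.01]
    - [-0.005,0.04,-0.01]
    - [-0.005,0.04,-0.013]
    - [0,0,-0.04]
    - [0,0,-0.04]
    - [0,0,-0.04]
    - [0,0,0]
    - [0,0,0]
  twist: [-0.04,-0.039,0,0,0,0,0,0]

```text
clock: 14.9
eef_pos: [0.5394, 0.1296, 0.1748]
tool_rot: [0.518, -0.294, 0.772, -0.221]
contact_force: [0.5, -0.5, 0.3]
grip_width: 0.002
```

```bash
python3 - <<'E'
from h import *
o=st();R=Ro.from_quat(o['tool_rot']).as_matrix();f=R[:,1];ring=np.array([.5443,.0374,.086])
e=ring-o['eef_pos'];s=e@f;print('s',s,'miss',e-s*f)
c=cam('scene');save(c,'s1.png');t=cam('top')
out=[]
for k,(x0,y0) in((c,(290,110)),(t,(170,180))):
    im=k['image'][:,:,::-1].copy()
    for p in(ring,o['eef_pos']): cv2.circle(im,tuple(int(round(a))for a in proj(k,p)),0,(0,0,255),-1)
    out.append(cv2.resize(im[y0:y0+120,x0:x0+130],None,fx=3,fy=3,interpolation=cv2.INTER_CUBIC))
cv2.imwrite('pics/b1.png',np.hstack(out))
E
```

```text
t 14.9 tcp [0.5394 0.1296 0.1748] fing [ 0.036 -0.729 -0.683] tilt 46.9 az -1.521 jaw [ 0.93  -0.225  0.29 ] q [ 0.613  0.626  0.017  1.481 -0.666  2.725] F [ 0.5 -0.5  0.3] w 0.0
s 0.12807959037787212 miss [ 0.00027993  0.00124811 -0.00131807]
```

View pics/b1.png

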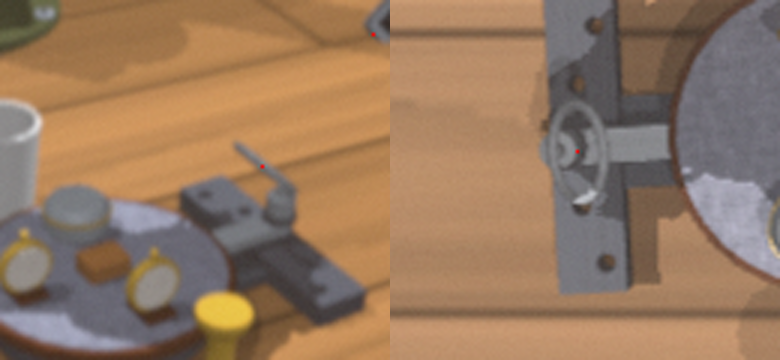

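Left (scene view): the ring-centre dot (262,166) is on the ring and the TCP dot (373,33) is on the fingertip. Right (top view): the dot (577,152) is at the ring's centre. The axis misses the centre by under 2 mm, so I'll go in along the slant.

Call:
move_arm:
  grip: [1,1,1,1,1,1,1,1,1,1,1]
  dp:
    - [0.001,-0.0145,-0.014]
    - [0.001,-0.0145,-0.014]
    - [0.001,-0.0145,-0.014]
    - [0.0005,-0.0145,-0.014]
    - [0.0005,-0.01,-0.01]
    - [0.0005,-0.01,-0.01]
    - [0.0005,-0.01,-0.01]
    - [0.0005,-0.007,-0.006]
    - [0,-0.007,-0.006]
    - [0,-0.006,-0.004]
    - [0,0,0]
  twist: [0,0,0,0,0,0,0,0,0,0,0]

```text
clock: 16.1
eef_pos: [0.5441, 0.0208, 0.0708]
tool_rot: [0.519, -0.294, 0.772, -0.22]
contact_force: [0.4, 0.2, 0.4]
grip_width: -0.0
```

```bash
python3 - <<'E'
from h import *
o=st();R=Ro.from_quat(o['tool_rot']).as_matrix();f=R[:,1];ring=np.array([.5443,.0374,.086])
e=ring-o['eef_pos'];s=e@f;print('s',s,'miss',e-s*f)
E
```

```text
t 16.1 tcp [0.5441 0.0208 0.0708] fing [ 0.034 -0.73  -0.683] tilt 47.0 az -1.524 jaw [ 0.931 -0.225  0.288] q [ 0.458  0.623 -0.249  1.104 -0.734  2.544] F [0.4 0.2 0.4] w -0.0
s -0.022505189369148026 miss [ 0.00098224  0.00021486 -0.00018039]
```

Call:
move_arm:
  grip: [1,1,1,1,1]
  dp:
    - [0,-0.002,0.002]
    - [0,-0.002,0.002]
    - [0,-0.002,0.002]
    - [0,0,0.002]
    - [0,0,0]
  twist: [0,0,0,0,0]

```text
clock: 16.6
eef_pos: [0.5444, 0.0155, 0.0791]
tool_rot: [0.519, -0.294, 0.772, -0.221]
contact_force: [0.4, -0.9, 0.2]
grip_width: 0.003
```

Call:
move_arm:
  grip: [1,1,1,1,1]
  dp:
    - [0,0,0.002]
    - [0,0,0.002]
    - [0,0,0.002]
    - [0,0,0.002]
    - [0,0,0]
  twist: [0,0,0,0,0]

```text
clock: 17.1
eef_pos: [0.544, 0.0157, 0.0865]
tool_rot: [0.519, -0.294, 0.771, -0.22]
contact_force: [-0.4, 1.6, -4.5]
grip_width: 0.002
```

Call:
move_arm:
  grip: [1,1,1,1,1,1,1]
  dp:
    - [0,0,0.002]
    - [0,0,0.002]
    - [0,0,0.003]
    - [0,0,0.003]
    - [0,0,0.003]
    - [0,0,0.002]
    - [0,0,0]
  twist: [0,0,0,0,0,0,0]

```text
clock: 17.8
eef_pos: [0.5443, 0.0155, 0.1019]
tool_rot: [0.519, -0.294, 0.772, -0.221]
contact_force: [-0.3, 3.0, -8.2]
grip_width: -0.002
```

```bash
python3 - <<'E'
from h import *
o=st()
c=cam('scene');t=cam('top')
cv2.imwrite('pics/b2.png',np.hstack([cv2.resize(k['image'][y0:y0+120,x0:x0+130,::-1],None,fx=3,fy=3,interpolation=cv2.INTER_CUBIC) for k,x0,y0 in((c,310,110),(t,190,160))]))
E
```

```text
t 17.8 tcp [0.5443 0.0155 0.1019] fing [ 0.035 -0.73  -0.683] tilt 46.9 az -1.523 jaw [ 0.931 -0.225  0.288] q [ 0.449  0.58  -0.237  1.15  -0.737  2.532] F [-0.3  3.  -8.2] w -0.0
```

View pics/b2.png

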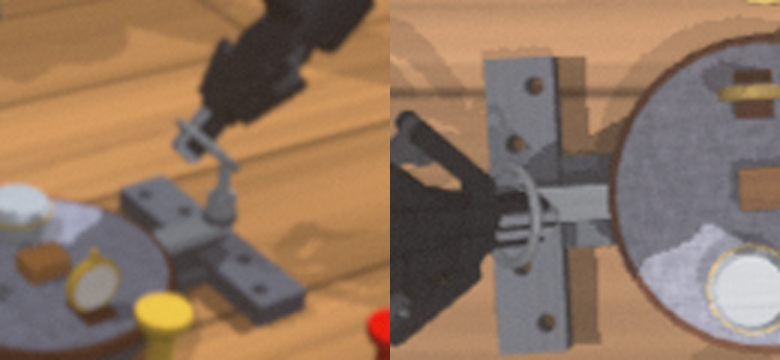

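Left: the fingertip passes through the ring under its upper wire at (185,135), with the pin shaft drawn out of the barrel (220,185). Right: the fingertips are inside the ring, centred on the lever. The force is about 8 N. First I check the lift.

```bash
python3 - <<'E'
from h import *
c=cam('scene')
for l in(0,.012,.014,.016,.018,.02,.024): print(l,np.round(proj(c,[.5453,.0174,.106+l]),1))
E
```

```text
0 [370.9 159.6]
0.012 [371.4 154.9]
0.014 [371.5 154.1]
0.016 [371.5 153.3]
0.018 [371.6 152.5]
0.02 [371.7 151.7]
0.024 [371.9 150.1]
```

Call:
move_arm:
  grip: [1,1,1,1,1,1,1]
  dp:
    - [0.0049,0,0]
    - [0.0049,0,0]
    - [0.0049,-0.0003,0]
    - [0.0049,-0.0004,0]
    - [0.0049,-0.0005,0]
    - [0.0049,-0.0005,0]
    - [0,0,0]
  twist: [-0.04,-0.04,-0.04,-0.04,-0.04,-0.04,0]

```text
clock: 18.65
eef_pos: [0.575, 0.0136, 0.1011]
tool_rot: [0.48, -0.354, 0.793, -0.126]
contact_force: [1.2, 3.7, -7.6]
grip_width: -0.002
```

```bash
python3 - <<'E'
from h import *
o=st();t=cam('top');c=cam('scene')
P=np.array([.55196,-.10743]);im=t['image'][:,:,::-1].copy()
for a in(1.384,):
    d=np.r_[np.cos(a),np.sin(a)]
    for r,z in((.103,.034),(.165,.02)):
        cv2.circle(im,tuple(int(round(k)) for k in proj(t,np.r_[P+d*r,z])),0,(0,0,255),-1)
A=cv2.resize(im[170:270,200:300],None,fx=5,fy=5,interpolation=cv2.INTER_NEAREST)
B=cv2.resize(c['image'][110:210,330:400,::-1],None,fx=4,fy=5)
cv2.imwrite('pics/b3.png',np.hstack([A,B]))
E
```

```text
t 18.65 tcp [0.575  0.0136 0.1011] fing [-0.139 -0.717 -0.683] tilt 46.9 az -1.763 jaw [ 0.85  -0.44   0.289] q [ 0.384  0.739  0.037  1.396 -0.66   2.738] F [ 1.2  3.7 -7.6] w -0.0
```

View pics/b3.png

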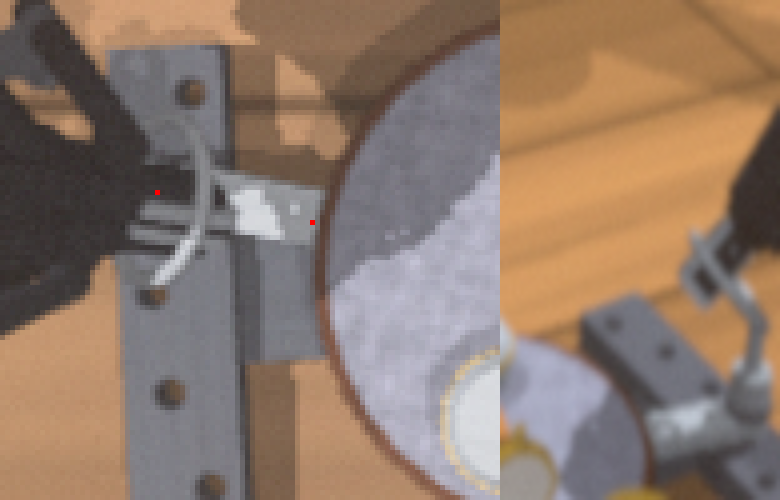

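The lever's centre at zoom (312,217) lies about 1 px beyond the predicted (312,222), so it has overshot by roughly 2–3 mm at the barrel. I'll back off slightly and let the pin down.

Call:
move_arm:
  grip: [1,1,1,1,1,1,1,1,1]
  dp:
    - [-0.001,0,0]
    - [-0.0005,0,-0.001]
    - [0,0,-0.003]
    - [0,0,-0.003]
    - [0,0,-0.003]
    - [0,0,-0.003]
    - [0,0,-0.003]
    - [0,0,-0.003]
    - [0,0,0]
  twist: [0,0,0,0,0,0,0,0,0]

```text
clock: 19.65
eef_pos: [0.5726, 0.0139, 0.0831]
tool_rot: [0.48, -0.353, 0.793, -0.127]
contact_force: [2.8, 5.2, -4.3]
grip_width: 0.001
```

```bash
python3 - <<'E'
from h import *
o=st();t=cam('top');c=cam('scene')
A=cv2.resize(t['image'][170:270,200:300,::-1],None,fx=4,fy=4,interpolation=cv2.INTER_NEAREST)
P=np.array([.55196,-.10743]);im=c['image'][:,:,::-1].copy()
d=np.r_[np.cos(1.384),np.sin(1.384)]
for l in(0,.014): 
    q=proj(c,np.r_[P+d*.125,.106+l]);print(l,np.round(q,1),np.round((q[0]-330)*5+400),np.round((q[1]-130)*5))
B=cv2.resize(im[130:210,330:410],None,fx=5,fy=5,interpolation=cv2.INTER_CUBIC)
cv2.imwrite('pics/b4.png',np.hstack([A,B]))
E
```

```text
t 19.65 tcp [0.5726 0.0139 0.0831] fing [-0.137 -0.718 -0.682] tilt 47.0 az -1.76 jaw [ 0.851 -0.438  0.289] q [ 0.386  0.754  0.017  1.362 -0.66   2.738] F [ 2.8  5.2 -4.3] w 0.0
0 [377.6 166.1] 638.0 180.0
0.014 [378.2 160.5] 641.0 152.0
```

View pics/b4.png

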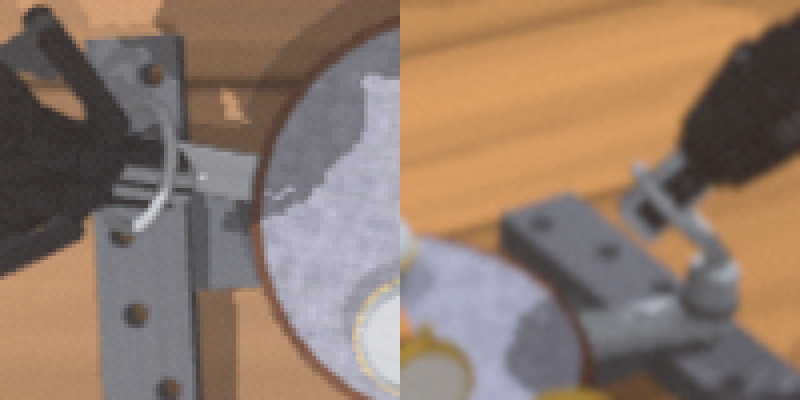

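The ring top is at (638,168), just above its home row of about 173 and well below the 14 mm row, so the pin is in the hole but still carried slightly by the finger. I'll lower further.

Call:
move_arm:
  grip: [1,1,1,1]
  dp:
    - [0,0,-0.002]
    - [0,0,-0.002]
    - [0,0,-0.002]
    - [0,0,0]
  twist: [0,0,0,0]

```text
clock: 20.15
eef_pos: [0.5717, 0.013, 0.0771]
tool_rot: [0.481, -0.353, 0.793, -0.126]
contact_force: [0.0, -0.0, 0.4]
grip_width: -0.002
```

The force is now zero. I'll centre the finger in the ring and withdraw along the slant.

Call:
move_arm:
  grip: [1,1,1,1,1,1,1,1,1,1,1]
  dp:
    - [0.002,0.003,-0.002]
    - [0.002,0.003,-0.003]
    - [0.001,0.007,0.007]
    - [0.001,0.007,0.007]
    - [0.002,0.0105,0.01]
    - [0.002,0.0105,0.01]
    - [0.002,0.0105,0.01]
    - [0.003,0.015,0.0145]
    - [0.004,0.0215,0.0205]
    - [0.004,0.0215,0.0205]
    - [0,0,0]
  twist: [0,0,0,0,0,0,0,0,0,0,0]

```text
clock: 21.25
eef_pos: [0.5967, 0.1267, 0.1742]
tool_rot: [0.479, -0.354, 0.793, -0.129]
contact_force: [-0.3, 0.3, -0.0]
grip_width: -0.004
```

Call:
move_arm:
  grip: [1,1,1,1]
  dp:
    - [0.0,0.03,0.03]
    - [0,0.03,0.03]
    - [0,0.03,0.03]
    - [0,0,0]
  twist: [0,0,0,0]

```text
clock: 21.65
eef_pos: [0.5957, 0.2172, 0.2647]
tool_rot: [0.479, -0.354, 0.793, -0.13]
contact_force: [0.2, -0.1, 0.3]
grip_width: -0.003
```

```bash
python3 - <<'E'
from h import *
o=st();t=cam('top');c=cam('scene')
P=np.array([.55196,-.10743]);d=np.r_[np.cos(1.384),np.sin(1.384)]
a=t['image'][:,:,::-1].copy();b=c['image'][:,:,::-1].copy()
for k,im in((t,a),(c,b)):
    for r,z in((.125,.106),(.145,.086)):cv2.circle(im,tuple(int(round(v))for v in proj(k,np.r_[P+d*r,z])),0,(0,0,255),-1)
A=cv2.resize(a[120:345,200:425],(400,400),interpolation=cv2.INTER_CUBIC)
B=cv2.resize(b[130:210,330:410],None,fx=5,fy=5,interpolation=cv2.INTER_NEAREST)
cv2.imwrite('pics/b5.png',np.hstack([A,B]))
E
```

```text
t 21.65 tcp [0.5957 0.2172 0.2647] fing [-0.133 -0.715 -0.686] tilt 46.7 az -1.755 jaw [ 0.851 -0.437  0.291] q [ 0.617  0.929  0.763  2.055 -0.531  2.966] F [ 0.2 -0.1  0.3] w -0.0
```

View pics/b5.png

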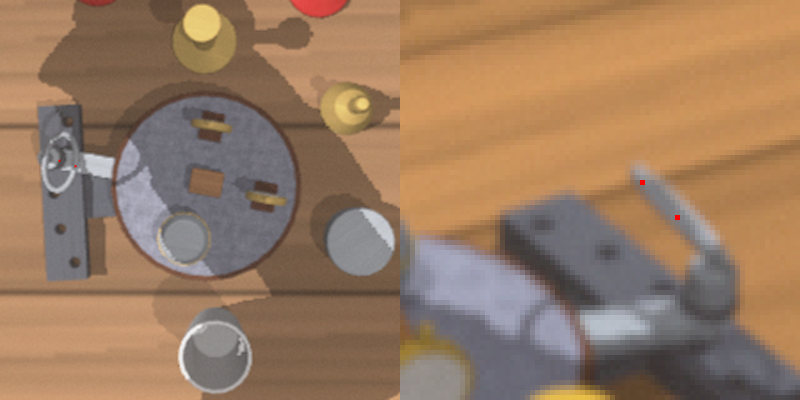

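The lever is at the predicted hole and all wares stand. The ring looks perhaps 1.5 px high compared with home, so I'll compare it with the picture taken before the lift.

```bash
python3 - <<'E'
from h import *
c=cam('scene');save(c,'s2.png')
a=cv2.imread('pics/s1.png');b=cv2.imread('pics/s2.png')
P=np.array([.55196,-.10743]);out=[]
for im,an in((a,1.624),(b,1.384)):
    d=np.r_[np.cos(an),np.sin(an)]
    q=[np.array(proj(c,np.r_[P+d*r,z])) for r,z in((.165,.056),(.145,.086),(.125,.106))]
    x0,y0=int(q[1][0])-22,int(q[1][1])-22
    k=cv2.resize(im[y0:y0+50,x0:x0+50],None,fx=8,fy=8,interpolation=cv2.INTER_CUBIC)
    for p in q:
        w=(p-[x0,y0]+.5)*8;print(w.round());cv2.circle(k,tuple(int(v)for v in w),2,(0,0,255),-1)
    out.append(k)
cv2.imwrite('pics/b6.png',np.hstack(out))
E
```

```text
[228. 252.]
[182. 181.]
[131. 137.]
[234. 265.]
[180. 185.]
[121. 132.]
```

View pics/b6.png

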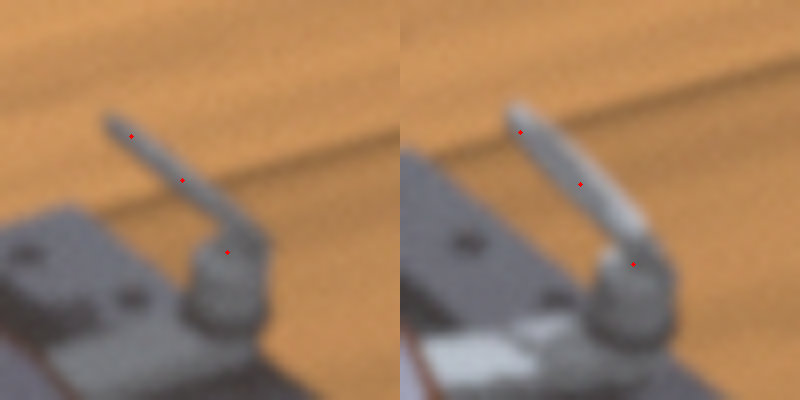

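```bash
python3 - <<'E'
from h import *
c=cam('scene');P=np.array([.55196,-.10743])
t=np.linspace(0,2*np.pi,200)
for an,x0y0 in((1.624,None),(1.384,None)):
    for l in(0,.003,.014):
        d=np.r_[np.cos(an),np.sin(an),0];e=np.r_[-d[1],d[0],0];u=(np.r_[0,0,1]-d)/2**.5
        q1=np.array(proj(c,np.r_[P,0]+d*.145+np.r_[0,0,.086]));x0=np.array([int(q1[0])-22,int(q1[1])-22])
        C=np.r_[P,.086+l]+d*.145
        W=np.array([(np.array(proj(c,C+.031*(np.cos(a)*e+np.sin(a)*u)))-x0+.5)*8 for a in t])
        print(an,l,'topmost',W[W[:,1].argmin()].round(),'leftmost',W[W[:,0].argmin()].round())
E
```

```text
1.624 0 topmost [ 98. 113.] leftmost [ 98. 113.]
1.624 0.003 topmost [ 99. 104.] leftmost [ 99. 104.]
1.624 0.014 topmost [102.  69.] leftmost [102.  70.]
1.384 0 topmost [103. 105.] leftmost [102. 106.]
1.384 0.003 topmost [104.  95.] leftmost [103.  97.]
1.384 0.014 topmost [108.  61.] leftmost [106.  62.]
```

The expected topmost row at home is 105, and 61 if the pin were resting on the plate. I observed about 100–103 (before the lift: 113 expected, about 113 seen). The pin is home, so I hand in.

```bash
python3 -c "
from h import *
arm.hand_in()"
```

```text
the job is handed in; nothing more can be done
```

The turntable was turned one hole towards the gold candlestick, away from the robot (+0.24 rad), and the job was handed in at about 22 s of the 40 s. No verdict was reported.

**How it was done:** The moves allow no direct tilt, so I pushed the arm past its reach until the shut fingers slanted about 47°. They went through the pull ring and lifted the pin with about 8–9 N. I swung the lever about the pivot, backed off about 1.5 mm, let the pin down and pulled out along the slant. The first tilt ran joint 6 into its limit and had to be redone with a different roll.

**Last checks:**
- **Lever:** it looked to be at the expected next hole in both camera views.
- **Pin:** the top of the ring lies within about 0.5 px of its expected home position, which is roughly 1–2 mm. If the pin were resting on the plate it would be about 5 px higher. The camera cannot prove it is fully home to the millimetre.
- **Other things:** the candlestick, cup, bell and tin were all standing in the last top view and looked unmoved. I did not measure their shift.
- **Contact:** the tool force was near zero, with the gripper well clear.

**Disagreement:** a rough first picture reading put the lift at about 19 mm, while the arm's height suggested 16–17 mm. The lever swung freely either way.

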